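# Find the hidden release and open the battery door

## Task

Open the battery compartment of the grey power unit: feel along the shallow channel in its top for the flush release button and press it in until the battery door springs up, then let go of the button and push the door with the fingertips over past upright so that it leans fully open on its stop. Use a light touch, grip nothing, and leave the loose things where they are.

Things in the scene. Friction and masses are not known exactly. Their poses are not given: they have to be found in the camera images.
- power_unit: Flat grey power unit for the emergency lights, 180 (x) x 304 (y) x 60 mm, on the worktop; heavy, does not move. Origin: centre of its underside; z up, x to its far side with the cable glands, y to its left. Top: near the robot a channel 60 mm wide (x), 136 mm long (y), 3 mm deep, centred at x -53 mm; behind it, flush, the shut battery door (x -8 to 73 mm, y -65 to 65 mm).
- channel_mid (a point): Middle of the channel, on its floor (57 mm above the worktop). The release is a 44 mm square button in a 46 mm square opening, same grey and flush with this floor, centred across the channel; its centre lies up to 40 mm from here along the unit's y, either way. Its place is not reported: press along the hard floor until the button sinks, or look for its outline.
- release (a joint): Travel of the release button: 0 = flush, grows as it is pressed down, 0.008 m = bottomed. Spring: about 2 N at the start, 5 to 7 N fully down; it comes back by itself. The door is freed at 0.0045 to 0.006 m. A fingertip that overlaps the edge of the opening rests on the floor and cannot press it.
- battery_door (a joint): Door angle: 0 = shut, 2.2 rad = fully open, leaning back on its stop. When freed, a spring pin throws it up to about 1.2 rad, where it rests; from there push it over (a few newtons). Beyond upright (1.57 rad) it falls onto its stop by its own weight; short of that it falls back to about 1.2 rad.
- hinge_mid (a point): Middle of the battery door's hinge line, which runs along the unit's y axis; 74 mm behind the unit's origin, 58 mm above the worktop. The door is 130 mm wide, 6 mm thick and reaches 82 mm from this line; a small steel catch stands 8 mm out of its underside, 53 to 63 mm from this line.
- door_edge (a point): Middle of the battery door's free edge (the edge nearest to the robot when shut, 82 mm from the hinge line); it moves with the door.
- terminal_strip: small white screw terminal strip, 19 x 66 x 16 mm, lying on top of the power unit on the right of the battery door; bystander, origin at its underside.
- tape_roll: small dark roll of tape, 55 x 53 x 19 mm, lying flat on top of the power unit on the left of the battery door; bystander, origin at its underside.
- screwdriver: screwdriver with a red handle, 207 x 29 x 28 mm, lying to the left of the unit; bystander, origin at its underside.
- bulb_a: white spot bulb standing on its face, 51 mm wide, 58 mm high, to the right of the unit; bystander, origin at its underside.
- bulb_b: a second white spot bulb like the first; bystander, origin at its underside.
- switch_insert: white rocker switch insert, 50 x 24 x 36 mm, to the right of the unit; bystander, origin at its underside.

How it is judged:
By the outcome, as a careful person would: the job done as asked, in the order asked, and still so for the second after the job is handed in, with the robot touching nothing.
It also fails if it takes over 58 s, if anything falls off the work surface, if the arm or the gripper's body presses on something with over 40 N, if the wrist force passes 120 N, or if a joint passes its speed limit or range.

## Robot

A 7-joint arm with a two-finger parallel gripper is mounted at the origin on a cart in front of the work surface, level with it; the furniture and walls round the work are solid. World frame = base frame: x ahead of the robot, y to its left, z up, the work surface at z = 0. Lengths are in mm, angles in rad, forces in N, time in s.
With the tool pointing down it reaches from about 400 to 750 mm from the base axis. Payload 19.5 kg.
Tool frame: the origin (TCP) lies between the finger pads; the fingertips stand 25 mm ahead of it and the grasp point (between the pads) lies 6 mm ahead of it (arm.finger_overhang is the distance from the TCP to the fingertips, in mm); x points along the fingers, y is the direction in which the jaws open and shut, and the axes are right-handed (so a half turn about x gives the same grasp; the last joint's range is limited). The gripper opens to 85 mm and grips with 20 to 120 N. Pads are 22 mm wide; open, the fingers measure 114 mm over their backs; the gripper's body (76 mm by 85 mm) begins 54 mm behind the grasp point. The pads swing forward as they close: fully open they stand 13 mm farther back than shut.
Start: joints at [1.076, 0.707, -0.028, 1.485, 0.022, 0.951, -0.075], TCP at [251.544, -517.033, 256.268] pointing down, gripper open.
Joint ranges: [-2.71, 2.71], [-0.32, 2.16], [-1.57, 1.52], [0, 2.45], [-1.46, 4.6], [0, 2.02], [-2.83, 2.83]. Speed limits (rad/s): [1.89, 1.89, 2.57, 2.57, 3.01, 3.01, 3.01].

## Interface

Orientations are given as a unit quaternion [x, y, z, w].
In Python, from workcell import monitor, viewer, workorder, arm gives the robot as it stands. The module is installed in compiled form; this text tells all that it offers.
- The arm moves only by the tool servo_tool, never from a script. Its arguments are lists of equal length, an entry for each row: "slide": the shift along the tool's x, y, z in mm, a list of three; "angular": the turn, a rotation vector about the tool's x, y, z in degrees, a list of three; "claw": the finger opening in mm, from 0 to 85.4. In form: {"slide": [[x, y, z], ...], "angular": [[ax, ay, az], ...], "claw": [claw, ...]}. A call has 1 to 20 rows; each row shifts and turns the commanded pose from where the row before left it, along the tool's axes as they then stand; what a row does not reach is not made up. A row lasts 1/10 s, in which the tool goes at most 50 mm and 8.59 degrees, less where a joint would pass 70% of its speed; a pose out of reach is approached as far as the arm can. A call is refused whole if a number of a shift passes 50 or a number of a turn 8.59, either way. A call with a gripper value outside its range is refused whole. The fingers move at their own pace and stop on an object; the grip force is fixed at half the most. Time passes only in rows, so rows that do not move let the fingers close. It gives the time, the measured TCP pose, the force and the opening at its end, in the units of the state.
- monitor.observe(): the state, without advancing time (a new reading comes with each control period).
- viewer.get_image(name): name is "scene" or "top"; returns a dict with "pixels" (400x640x3 uint8, red, green, blue), "K" (3x3 intrinsics, pixels), "R" (3x3) and "t" (3): a world point X has camera coordinates R X + t. Camera axes: x right, y down, z forward; pixel columns grow to the right and rows downward; lengths in mm; the calibration is good to about 2 mm. A picture is of the moment at which its call begins. There is no depth.
- workorder.sign_off(): hands the job in, once; it reports no verdict.
Trained networks look in a picture, given as the dict that the camera call returned (one of the last four; its "shot" number tells which), for a name from the list of things; names that differ only in an ending like _2 or _b are one class to them, and where a whole thing is asked for, a point or a joint stands for the part that bears it (a point fixed in the world has none). Each returns a list of dicts, best first, with "p" (0 to 1); they miss things now and then, are a little off and sometimes report something else, mostly with a low value. They report only what shows in the picture. A call takes as long as a camera call.
- viewer.search_frame(picture, label): "box" ([left, top, width, height] as shares, 0 to 1, of the picture: columns of its width, rows of its height, round what is visible of it).
- viewer.silhouettes(picture, label): "pixels" (400x640 bool, what is visible of it) and "box" ([left, top, width, height] as shares, 0 to 1, of the picture: columns of its width, rows of its height, round what is visible of it).
The state is a dict: "time": time; "joints": joint angles; "dq": joint speeds; "joint_efforts": joint torques, N m; "ee_pos": TCP position; "eef_rot": TCP orientation; "contact_force": force on the tool from outside, world axes, zero at the start; "wrist_torque": the same for the moment, N m; "gripper_width": finger opening in mm.
Only numpy, scipy, OpenCV 4.12 (cv2) and the standard library are available. Lean on these libraries where they do the work, as an engineer would, in place of code of your own. Each camera call takes 0.05 s, during which the arm holds its last target.

## Working session

There is one attempt and no reset: what is moved stays moved. The work goes in short steps, Python scripts to look and compute and a tool call to move; the robot and the scene stay as the last step left them, time stands still between calls to the robot, and variables do not carry over. Pictures are saved under pics/ and viewed, and the job is handed in when it is done.

Besides the shell and the picture viewer there is one more tool, called after "Emit:" as name(argument=value, ...) on one line, values as JSON. servo_tool: Moves the arm, as the interface text tells. Its arguments: {"type":"object","properties":{"slide":{"type":"array"},"angular":{"type":"array"},"claw":{"type":"array"}},"required":["slide","angular","claw"]}

```bash
mkdir -p pics; python3 - <<'E'
from workcell import monitor, viewer, workorder, arm
import cv2
s=monitor.observe();print(s)
print(arm.finger_overhang)
for n in("scene","top"):
    d=viewer.get_image(n);cv2.imwrite(f"pics/{n}0.png",d["pixels"][:,:,::-1])
    print(n,d["K"],d["R"],d["t"],d["shot"])
    for l in("power_unit","battery_door","release"):
        try:print(l,[(r["p"],r["box"]) for r in viewer.search_frame(d,l)][:2])
        except Exception as e:print(l,e)
E
```

```text
{'time': 0.0, 'joints': array([ 1.07631936,  0.70711172, -0.02765902,  1.48495616,  0.02197338,
        0.95087509, -0.07548636]), 'dq': array([-0.00037617,  0.00172734, -0.00075339, -0.00135225, -0.00202555,
       -0.0002127 ,  0.0014902 ]), 'joint_efforts': array([ 2.75811501e-03, -8.83204722e+01,  1.23587474e+00, -2.36158544e+01,
        1.71072548e-02,  6.68842738e-03,  3.60215870e-05]), 'ee_pos': array([ 251.47325093, -516.85682253,  255.8321312 ]), 'eef_rot': array([-0.68898394, -0.15909024,  0.68913882, -0.15836388]), 'contact_force': array([-0.09299262,  0.49296977, -1.13162903]), 'wrist_torque': array([-0.00509766, -0.02271841,  0.03960437]), 'gripper_width': 85.8499845851036}
25.0
scene [[484.76518578   0.         320.10950236]
 [  0.         484.76518578 200.95465309]
 [  0.           0.           1.        ]] [[-0.85069226 -0.5255775   0.00953793]
 [-0.22427931  0.34648563 -0.91084933]
 [ 0.47541715 -0.77699163 -0.4126288 ]] [ 447.29463124  179.40908613 1362.1654139 ] 1
power_unit [(0.91, [0.4531, 0.459, 0.1228, 0.1333])]
battery_door [(0.73, [0.4756, 0.4733, 0.0605, 0.04])]
release []
top [[404.21239471   0.         314.54593124]
 [  0.         404.21239471 201.5237008 ]
 [  0.           0.           1.        ]] [[ 0.02961377 -0.99951775 -0.00934255]
 [-0.99697544 -0.02886397 -0.07215847]
 [ 0.071854    0.01145118 -0.99734942]] [ -13.79881119  521.07707922 1115.05905098] 2
power_unit [(0.81, [0.43, 0.4115, 0.1895, 0.2073]), (0.24, [0.4825, 0.437, 0.0744, 0.1042])]
battery_door [(0.89, [0.483, 0.4363, 0.0731, 0.0927])]
release [(0.57, [0.4302, 0.4085, 0.1886, 0.212]), (0.56, [0.5352, 0.5348, 0.0275, 0.038])]
```

```bash
python3 - <<'E'
import cv2
a=cv2.imread("pics/top0.png")
c=a[145:265,255:415];cv2.imwrite("pics/topc.png",cv2.resize(c,None,fx=5,fy=5,interpolation=cv2.INTER_CUBIC))
a=cv2.imread("pics/scene0.png")
c=a[165:265,270:390];cv2.imwrite("pics/scenec.png",cv2.resize(c,None,fx=6,fy=6,interpolation=cv2.INTER_CUBIC))
E
```

```text
(no output)
```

View pics/topc.png

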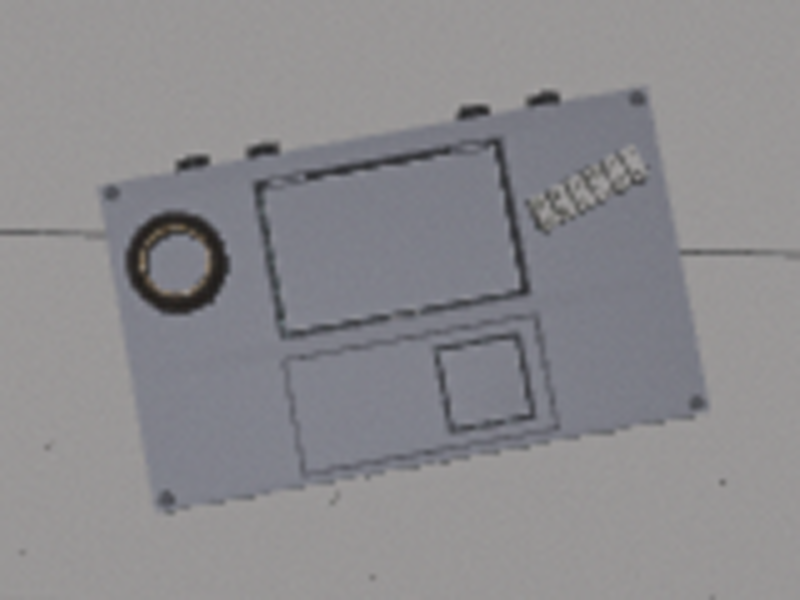

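View pics/scenec.png

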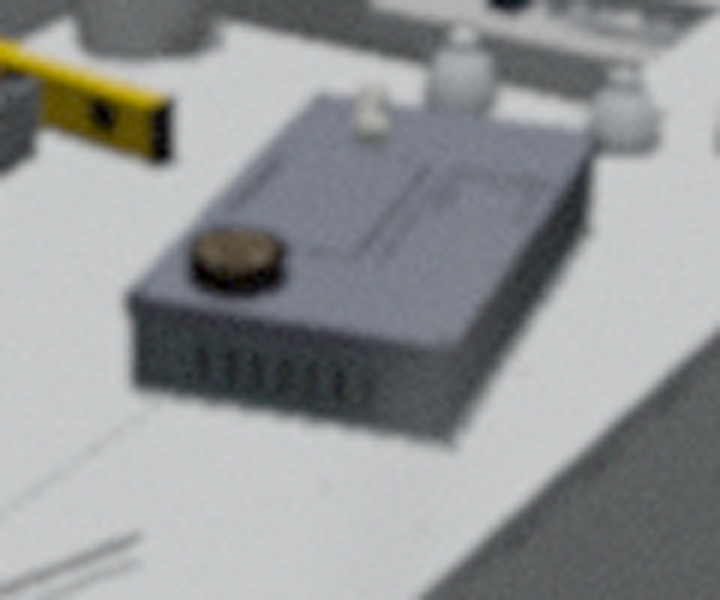

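View pics/top0.png

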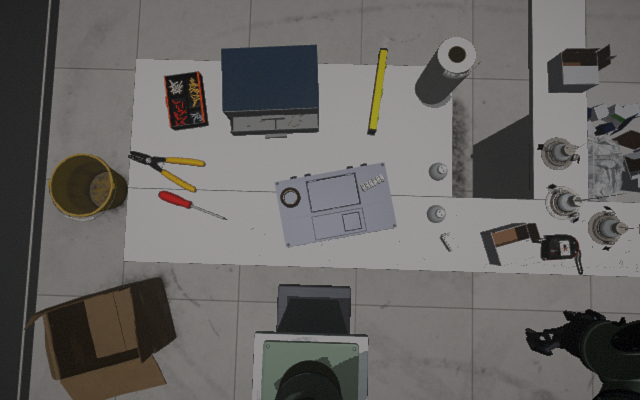

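View pics/scene0.png

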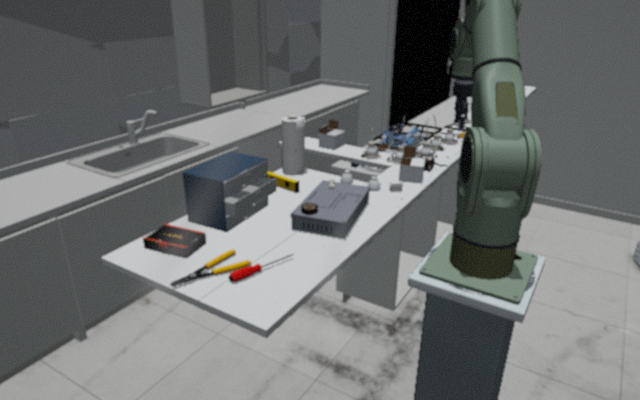

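The top view shows the button outline at about px (352,222), near the right end of the channel. Next I'll fit the unit pose from its corners.

```bash
cat > h.py <<'E'
import numpy as np
from scipy.spatial.transform import Rotation as Ro
from scipy.optimize import least_squares
E
python3 - <<'E'
from h import *
from workcell import viewer,monitor
d=viewer.get_image("top");K,R,t=d["K"],d["R"],d["t"]
def px(c): return np.array(c)/5.+[255,145]-0.4
def ray(p,z):
    d_=R.T@np.linalg.inv(K)@np.r_[p,1]; o=-R.T@t
    return o+d_*(z-o[2])/d_[2]
obs=px([(102,187),(645,88),(708,412),(158,512),(258,183),(498,142),(526,292),(284,334),(285,357),(538,316),(558,428),(305,473)])
loc=np.array([(90,152,60),(90,-152,60),(-90,-152,60),(-90,152,60),(73,65,60),(73,-65,60),(-8,-65,60),(-8,65,60),(-23,68,60),(-23,-68,60),(-83,-68,60),(-83,68,60)],float)
def W(q,l): c,s=np.cos(q[2]),np.sin(q[2]); return np.c_[l[:,0]*c-l[:,1]*s+q[0],l[:,0]*s+l[:,1]*c+q[1],l[:,2]]
def P(w): x=(R@w.T).T+t; x=(K@x.T).T; return x[:,:2]/x[:,2:]
f=least_squares(lambda q:(P(W(q,loc))-obs).ravel(),[500,0,0],loss='soft_l1',x_scale=[10,10,.1])
q=f.x;print(q,np.degrees(q[2]));print((P(W(q,loc))-obs).round(1).tolist())
c,s=np.cos(q[2]),np.sin(q[2])
b=[ray(p,57) for p in px([(435,348),(520,335),(534,415),(452,432)])]
for p in b: v=p[:2]-q[:2];print(p.round(1),(v[0]*c+v[1]*s).round(1),(-v[0]*s+v[1]*c).round(1))
m=np.mean(b,0);v=m[:2]-q[:2];yb=-v[0]*s+v[1]*c;print("btn",m,v@[c,s],yb)
for n,l in dict(btn=(-53,yb,57),hinge=(74,0,58)).items(): print(n,W(q,np.array([l],float)))
s_=monitor.observe();print(Ro.from_quat(s_["eef_rot"]).as_matrix().round(3))
E
```

```text
[ 5.12981651e+02 -5.50090266e+01  2.07124886e-01] 11.867381779435823
[[-0.9, -0.6], [0.7, -0.5], [0.8, -0.0], [-0.7, 0.0], [0.6, 0.7], [-0.3, 0.4], [-0.4, -0.3], [0.6, -0.1], [0.3, 0.9], [-0.6, 0.2], [-0.5, -0.2], [0.3, -0.3]]
[486.3 -73.1  57. ] -29.8 -12.2
[ 494.7 -118.8   57. ] -31.1 -58.7
[ 451.7 -127.3   57. ] -74.8 -58.1
[441.3 -83.3  57. ] -76.0 -13.0
btn [ 468.49443697 -100.62248039   57.        ] -52.916627828609016 -35.48985563826139
btn [[ 468.41284678 -100.63962564   57.        ]]
hinge [[585.39999083 -39.79114184  58.        ]]
[[-0.     0.437 -0.899]
 [ 0.    -0.899 -0.437]
 [-1.    -0.    -0.   ]]
```

Emit:
servo_tool(slide=[[0,0,0],[0,0,0],[0,-20,-16],[0,-20,-16],[0,-20,-16],[0,-20,-16],[0,-20,-16],[0,-20,-16],[0,-20,-16],[0,-20,-16],[0,-20,-16],[0,-20,-16],[0,-20,-16],[0,-20,-16],[0,-20,-16],[0,-20,-16],[0,-20,-16],[0,-20,-16],[0,-20,-16],[0,-20,-16]], angular=[[7,0,0],[7,0,0],[0,0,0],[0,0,0],[0,0,0],[0,0,0],[0,0,0],[0,0,0],[0,0,0],[0,0,0],[0,0,0],[0,0,0],[0,0,0],[0,0,0],[0,0,0],[0,0,0],[0,0,0],[0,0,0],[0,0,0],[0,0,0]], claw=[0,0,0,0,0,0,0,0,0,0,0,0,0,0,0,0,0,0,0,0])

```text
time: 2.45
ee_pos: [459.2, -104.2, 256.4]
eef_rot: [0.703, 0.074, -0.703, 0.074]
contact_force: [0.3, -0.1, 0.1]
gripper_width: 0.2
```

Emit:
servo_tool(slide=[[0,0,0],[0,0,0],[0,0,0]], angular=[[0,0,0],[0,0,0],[0,0,0]], claw=[0,0,0])

```text
time: 2.75
ee_pos: [458.5, -106.0, 256.3]
eef_rot: [-0.703, -0.073, 0.703, -0.073]
contact_force: [-0.2, -0.6, -0.1]
gripper_width: -0.2
```

Emit:
servo_tool(slide=[[15,-3,-5],[20,0,0],[20,0,0],[20,0,0],[20,0,0],[20,0,0],[20,0,0],[15,0,0],[10,0,0],[0,0,0],[0,0,0]], angular=[[0,0,0],[0,0,0],[0,0,0],[0,0,0],[0,0,0],[0,0,0],[0,0,0],[0,0,0],[0,0,0],[0,0,0],[0,0,0]], claw=[0,0,0,0,0,0,0,0,0,0,0])

```text
time: 3.85
ee_pos: [463.1, -101.6, 96.7]
eef_rot: [0.703, 0.073, -0.703, 0.073]
contact_force: [-0.6, -0.8, -0.7]
gripper_width: 0.0
```

```bash
python3 - <<'E'
from workcell import viewer
import cv2
for n,(r,c) in dict(top=((145,265),(255,415)),scene=((145,265),(260,420))).items():
    a=viewer.get_image(n)["pixels"][r[0]:r[1],c[0]:c[1],::-1]
    cv2.imwrite(f"pics/{n}1.png",cv2.resize(a,None,fx=5,fy=5,interpolation=cv2.INTER_CUBIC))
E
```

```text
(no output)
```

View pics/top1.png

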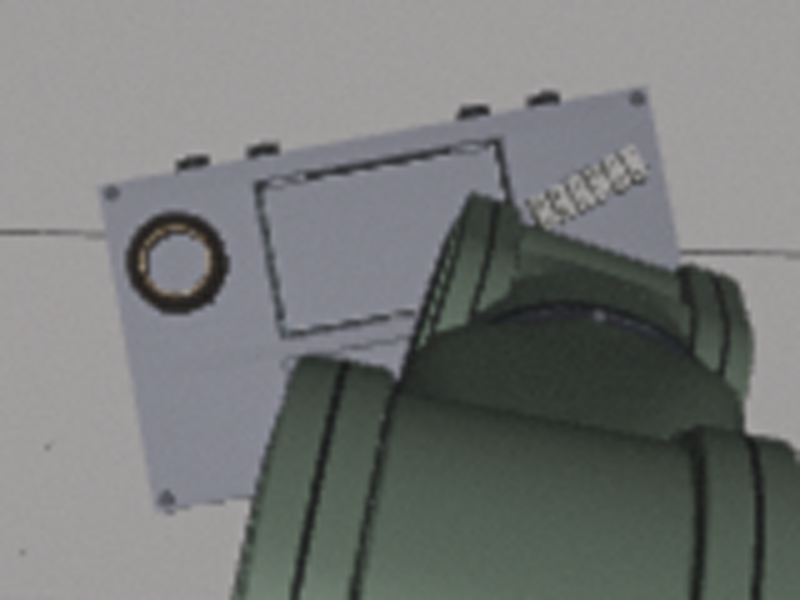

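View pics/scene1.png

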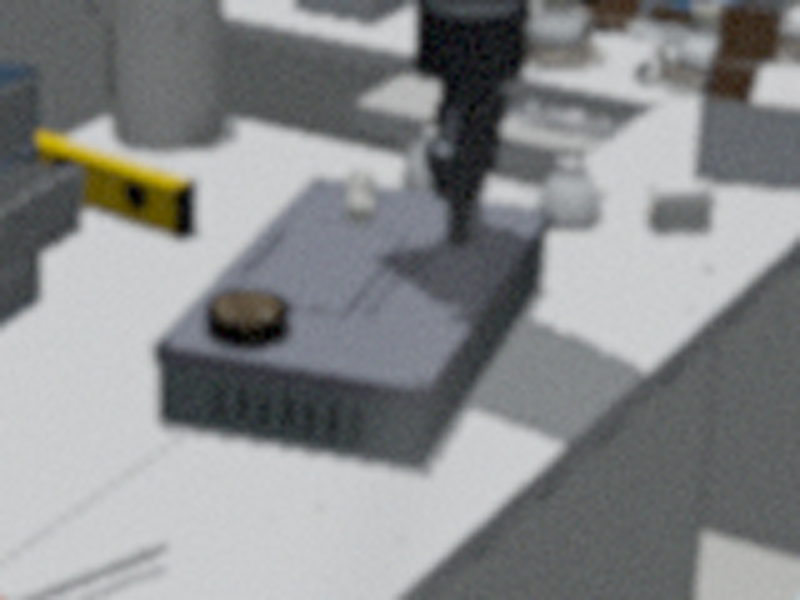

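The closed fingertips hang over the right end of the channel and nothing is in the way, so I'll press gently.

Emit:
servo_tool(slide=[[5,0,0],[5,0,0],[3,0,0],[2,0,0],[1,0,0],[0,0,0]], angular=[[0,0,0],[0,0,0],[0,0,0],[0,0,0],[0,0,0],[0,0,0]], claw=[0,0,0,0,0,0])

```text
time: 4.55
ee_pos: [463.0, -101.2, 80.2]
eef_rot: [-0.703, -0.074, 0.703, -0.073]
contact_force: [-0.7, 0.1, 1.0]
gripper_width: -0.2
```

Emit:
servo_tool(slide=[[1,0,0],[1,0,0],[0,0,0]], angular=[[0,0,0],[0,0,0],[0,0,0]], claw=[0,0,0])

```text
time: 4.85
ee_pos: [463.0, -101.2, 78.3]
eef_rot: [-0.703, -0.074, 0.703, -0.074]
contact_force: [-1.7, 0.2, 2.8]
gripper_width: 0.1
```

The force rises softly (2.8 N), so it is sinking like the button and not sitting on the hard floor.

Emit:
servo_tool(slide=[[1,0,0],[1,0,0],[1,0,0],[0,0,0]], angular=[[0,0,0],[0,0,0],[0,0,0],[0,0,0]], claw=[0,0,0,0])

```text
time: 5.25
ee_pos: [463.0, -101.2, 75.2]
eef_rot: [-0.703, -0.074, 0.703, -0.073]
contact_force: [-2.6, -0.0, 5.3]
gripper_width: -0.0
```

```bash
cat > look.py <<'E'
import sys,cv2
from workcell import viewer,monitor
k=sys.argv[1];o=[]
for n,(r,c) in dict(top=((145,265),(255,375)),scene=((145,265),(270,390))).items():
    a=viewer.get_image(n)["pixels"][r[0]:r[1],c[0]:c[1],::-1]
    o.append(cv2.resize(a,(400,400),interpolation=cv2.INTER_CUBIC))
cv2.imwrite(f"pics/l{k}.png",cv2.hconcat(o))
s=monitor.observe();print(s["time"],s["ee_pos"].round(1),s["contact_force"].round(1))
E
python3 look.py 2
```

```text
5.35 [ 463.  -101.2   75.3] [-3.   0.9  5. ]
```

View pics/l2.png

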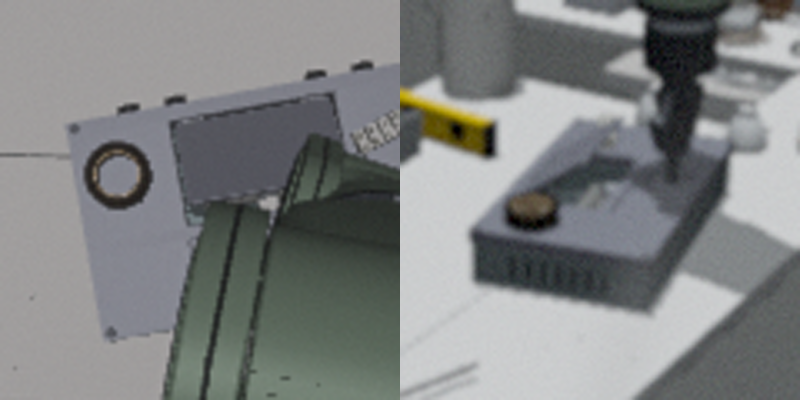

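The door has sprung up; in the scene view the compartment is open and the lid is raised. Next I'll release the button, rise and approach the door.

Emit:
servo_tool(slide=[[-5,0,0],[-10,0,0],[-15,0,0],[-15,0,0],[-15,0,0],[-15,0,0],[0,-5,-10],[0,-5,-10],[0,-5,-15],[0,0,-15],[0,0,-15],[0,0,-10],[0,0,0],[0,0,0]], angular=[[0,0,0],[0,0,0],[0,0,0],[0,0,0],[0,0,0],[0,0,0],[0,0,0],[0,0,0],[0,0,0],[0,0,0],[0,0,0],[0,0,0],[0,0,0],[0,0,0]], claw=[0,0,0,0,0,0,0,0,0,0,0,0,0,0])

```text
time: 6.75
ee_pos: [533.1, -70.7, 149.8]
eef_rot: [-0.703, -0.074, 0.704, -0.074]
contact_force: [-0.2, -0.5, -0.0]
gripper_width: 0.1
```

```bash
python3 look.py 3
```

```text
6.85 [532.9 -71.  150.1] [ 0.2 -0.5  0.3]
```

View pics/l3.png

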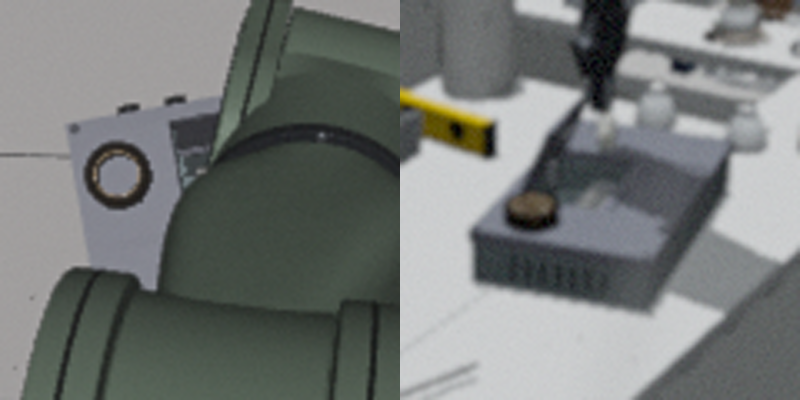

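The fingertips are just in front of the raised door, so I'll push it over slowly.

Emit:
servo_tool(slide=[[0,0,-6],[0,0,-6],[0,0,-4],[0,0,-4],[0,0,-4],[0,0,-4]], angular=[[0,0,0],[0,0,0],[0,0,0],[0,0,0],[0,0,0],[0,0,0]], claw=[0,0,0,0,0,0])

```text
time: 7.45
ee_pos: [561.0, -65.2, 150.3]
eef_rot: [-0.703, -0.074, 0.703, -0.073]
contact_force: [0.5, 0.5, -0.1]
gripper_width: -0.4
```

Emit:
servo_tool(slide=[[0,0,-4],[0,0,-4],[0,0,-4],[0,0,-4],[0,0,-4],[0,0,-4],[0,0,-3],[0,0,-3],[0,0,0]], angular=[[0,0,0],[0,0,0],[0,0,0],[0,0,0],[0,0,0],[0,0,0],[0,0,0],[0,0,0],[0,0,0]], claw=[0,0,0,0,0,0,0,0,0])

```text
time: 8.35
ee_pos: [590.3, -58.9, 150.2]
eef_rot: [0.703, 0.074, -0.703, 0.074]
contact_force: [-0.1, 0.6, 0.2]
gripper_width: 0.1
```

```bash
python3 look.py 4
```

```text
8.45 [590.  -59.1 150.2] [-0.7 -0.6  0.9]
```

View pics/l4.png

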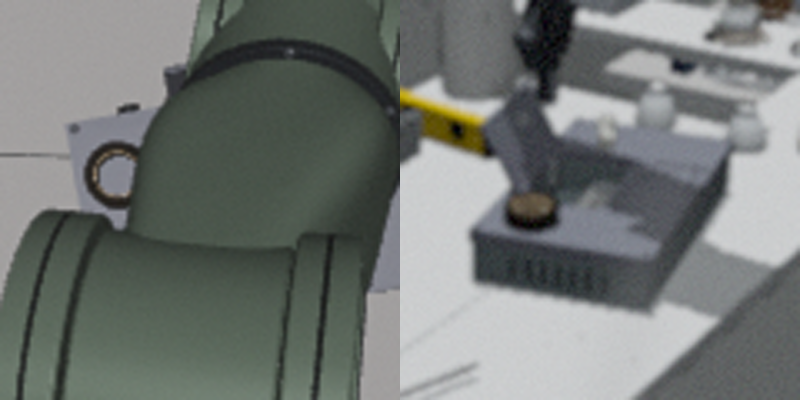

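There is no force on the fingers and the door looks past upright. I'll back off, lift away and check the angle.

Emit:
servo_tool(slide=[[0,0,5],[0,0,10],[0,0,15],[-5,0,15],[-15,0,15],[-20,10,15],[-20,20,20],[-20,30,20],[-20,30,20],[0,30,0],[0,30,0],[0,30,0],[0,30,0],[0,20,0],[0,0,0],[0,0,0]], angular=[[0,0,0],[0,0,0],[0,0,0],[0,0,0],[0,0,0],[0,0,0],[0,0,0],[0,0,0],[0,0,0],[0,0,0],[0,0,0],[0,0,0],[0,0,0],[0,0,0],[0,0,0],[0,0,0]], claw=[0,0,0,0,0,0,0,0,0,0,0,0,0,0,0,0])

```text
time: 10.05
ee_pos: [505.2, -311.8, 250.1]
eef_rot: [-0.703, -0.074, 0.703, -0.073]
contact_force: [0.9, 0.2, 0.2]
gripper_width: 0.2
```

```bash
python3 look.py 5; python3 - <<'E'
from h import *
from workcell import viewer
for n in("top","scene"):
    d=viewer.get_image(n);K,R,t=d["K"],d["R"],d["t"]
    r=viewer.silhouettes(d,"battery_door")
    if r:
        ys,xs=np.nonzero(r[0]["pixels"]);print(n,r[0]["p"],"seen",xs.min(),xs.max(),ys.min(),ys.max())
    for th in(1.2,1.57,2.2):
        P=[]
        for rad in(0,82):
            for y in(-65,65):
                x=74-rad*np.cos(th);z=58+rad*np.sin(th);c,s=np.cos(.2071),np.sin(.2071)
                v=K@(R@[513+x*c-y*s,-55+x*s+y*c,z]+t);P.append((v[:2]/v[2]).round().astype(int).tolist())
        print(n,th,P)
E
```

```text
10.15 [ 505.5 -311.2  250.4] [ 0.   1.  -0.6]
top 0.9 seen 303 353 152 182
top 1.2 [[354, 173], [307, 182], [359, 180], [308, 189]]
top 1.57 [[354, 173], [307, 182], [357, 169], [306, 178]]
top 2.2 [[354, 173], [307, 182], [353, 151], [303, 160]]
scene 0.71 seen 292 319 170 202
scene 1.2 [[318, 189], [304, 203], [326, 169], [313, 183]]
scene 1.57 [[318, 189], [304, 203], [318, 167], [304, 180]]
scene 2.2 [[318, 189], [304, 203], [305, 169], [291, 182]]
```

View pics/l5.png

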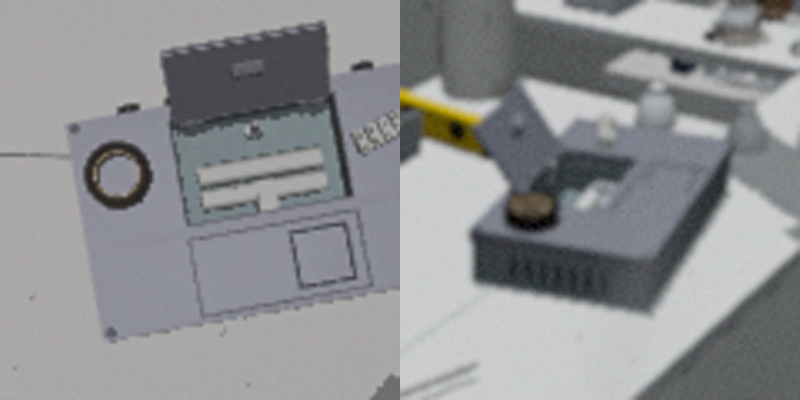

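The door silhouette matches 2.2 rad in both views (free edge at top-view row 152, predicted 151). The button is flush again and the tape and terminal strip haven't moved, so I'll hand in.

```bash
python3 -c "
from workcell import workorder
print(workorder.sign_off())"
```

```text
the job is handed in; nothing more can be done
None
```

The battery door is open and leaning on its stop. I handed the job in at about 10 s, with the arm well clear of everything.

- **Finding the button:** I saw its outline in the top view, about 35 mm to the right of the channel's middle. That meant I did not need to feel along the channel floor.
- **Pressing:** With the fingers shut, I pressed it in about 7 mm, and the vertical force reached about 5 N. The door sprang up, and I lifted off the button before touching the door.
- **Opening:** I pushed the door past upright with the fingertips, and it fell onto its stop. The force readings during the push stayed below 1 N.

**Last checks:**
- **Door:** its outline matches the fully open angle (2.2 rad) in both cameras, to within 1–2 pixels.
- **Button:** it looks flush again.
- **Loose things:** the tape roll and terminal strip look unmoved. I did not check the other loose things one by one, but the arm stayed well above them.

No check failed or disagreed.

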